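# Pin the air cylinder to its stand, then draw the piston rod out and hold it

### The job

Anchor the small air cylinder to its blue stand: take the orange-headed retaining pin out of its wooden block and drop it down through the fork and the cylinder's tail lug until its steel shoulder rests on the fork, and let it go. Then take the black grip of the piston rod and draw the rod straight out by 25 mm against its return spring, so that the red ring on the rod has just come clear of the cylinder, without wrenching it in its bore, and finish while still holding it there in the gripper. Do not draw the rod before the pin is home, and leave the blue dish and the yellow tin where they are.

Things in the scene. Friction and masses are not known exactly. Their poses are not given: they have to be found in the camera images.
- pin_grip (a point): Grip point of the loose retaining pin, on its axis at mid head: 26 mm above the underside of its shoulder, 20 mm below its top, 60 mm above its point. Orange plastic head 16 mm in diameter, 41 mm tall. z runs up along the pin. It stands upright, point down, in a 46 mm square, 42 mm high wooden block on a 56 mm square dark foot, 34 mm deep, and must be lifted straight out.
- pin_shoulder (a point): Centre of the underside of the pin's steel shoulder (22 mm in diameter, 5 mm thick, right below the orange head), the face that comes to rest on the fork. z runs up along the pin.
- pin: The pin as a whole, about 0.05 kg; origin at its point, z up along it. Steel shank below the shoulder: 10 mm in diameter, 34 mm long, with a tapered point.
- fork_hole (a point): Mouth of the vertical hole in the fork of the fixed blue stand: hole centre at the fork's top face, 63 mm above the worktop. Hole 11.8 mm in diameter, 1.8 mm chamfer; it runs through the upper plate (34 mm square, 10 mm thick), the lug, then the lower block. x axis: level, along the cylinder from rod to fork; z up. The stand may be turned about the vertical.
- lug_hole (a point): Mouth of the like hole in the cylinder's tail lug (10 mm thick, between the fork's plates): hole centre at the lug's top, 51 mm above the worktop, at the start straight under fork_hole. The cylinder can slide up to 30 mm on the stand towards -x with about 1 N of friction and follows the rod if that is pulled unpinned; pinned, it has 2 to 3 mm of play.
- gland (a point): Centre of the cylinder's front face, where the rod comes out, on the bore's axis, 46 mm above the worktop, 118 mm in front of lug_hole. Same axes as fork_hole: -x points straight out along the rod. Cylinder: square aluminium barrel 40 x 40 mm, 80 mm long, its top 66 mm above the worktop. The bore is 1 mm wider than the rod.
- rod_grip (a point): Centre of the black ribbed grip on the piston rod's free end, on the rod's axis, 46 mm above the worktop. Grip: 16 mm in diameter, 36 mm long, between two 22 mm flanges 4 mm thick. x along the rod, +x into the cylinder. At the start the rod is home and this point is 34 mm in front of gland (59 mm when the rod is 25 mm out); the flange is then 12 mm off the gland.
- rod: The steel piston rod as a whole, 12 mm in diameter, about 0.14 kg, loose in the bore, kept in by its piston; origin on its axis, at the gland face when home; x as for rod_grip. A spring draws it back: about 4 N near home, 7 N at 25 mm. Stop at about 43 mm. The red ring on it, 4 mm wide, is wholly out of the cylinder from 22 mm on.
- dish_center (a point): Bystander: loose round blue parts dish, 101 mm in diameter, 16 mm high; its centre, half-way up. Dish and pin block stand one on each side of the stand, either way round.
- tin_center (a point): Bystander: loose round yellow wax tin, 56 mm in diameter, 28 mm high; its centre, half-way up.
- barrel: The air cylinder itself, on the stand; origin 46 mm below the bore's axis, 40 mm behind the gland face; same axes as gland.

How it is judged:
By the outcome, as a careful person would: the job done as asked, in the order asked, and still so for the second after the job is handed in, while the arm keeps its last pose, push and grip.
It also fails if it takes over 54 s, if anything falls off the work surface, if the arm or the gripper's body presses on something with over 40 N, if the wrist force passes 120 N, or if a joint passes its speed limit or range.

### The arm

A 6-joint arm with a two-finger parallel gripper is mounted at the origin on a cart in front of the work surface, level with it; the furniture and walls round the work are solid. World frame = base frame: x ahead of the robot, y to its left, z up, the work surface at z = 0. Lengths are in mm, angles in rad, forces in N, time in s.
With the tool pointing down it reaches from about 300 to 775 mm from the base axis. Payload 14.6 kg.
Tool frame: the origin (TCP) lies on the mounting face of the last link; the fingertips stand 199 mm ahead of it and the grasp point (between the pads) lies 180 mm ahead of it; z points along the fingers, y is the line along which they close (so a half turn about z gives the same grasp; the last joint's range is limited). The gripper opens to 94 mm and grips with 3 to 60 N. Pads are 16 mm wide; open, the fingers measure 119 mm over their backs; the gripper's body (75 mm by 177 mm) begins 78 mm behind the grasp point.
Start: joints at [1.157, 0.3, 1.521, -0, 1.321, -0.067], TCP at [186.937, 517.248, 404.646] pointing down, gripper open.
Joint ranges: [-3.03, 3.03], [-0.79, 2.21], [0.23, 2.52], [-1.04, 4.18], [0, 3.07], [-2.55, 2.55]. Speed limits (rad/s): [2.22, 2.22, 2.57, 3.14, 3.14, 3.14].

### API

Orientations are given as [roll, pitch, yaw] about the fixed x, y, z axes, in that order (R = Rz(yaw) Ry(pitch) Rx(roll)).
In Python, from cell import manip gives the robot as it stands. The module is installed in compiled form; this text tells all that it offers.
- The arm moves only by the shell command python3 -m creep 'ROWS' [FORCE]. ROWS is a JSON object of lists of equal length, an entry for each row: "slide": the shift along the world's x, y, z in cm, a list of three; "turn": the turn about the world's z in rad; "claw": the opening, from 0 (shut) to 1 (fully open). A call has 1 to 8 rows; each row shifts and turns the commanded pose from where the row before left it; what a row does not reach is not made up. A row lasts 1/8 s, in which the tool goes at most 62.5 mm and 10.7 degrees, less where a joint would pass 70% of its speed; a pose out of reach is approached as far as the arm can. A call with a gripper value outside its range is refused whole. The fingers move at their own pace and stop on an object; FORCE is the grip in N (left out, the last holds). Time passes only in rows, so rows that do not move let the fingers close. It gives the time, the measured TCP pose, the force, the opening and the grip force at its end, in the units of the state.
- manip.read_state(): the state, without advancing time (a new reading comes with each control period).
- manip.camera(name): name is "side" or "top" or "wrist"; returns (picture, depth): 400x640x3 uint8, red, green, blue; 400x640 float32, mm along the optical axis (not along the pixel's ray), 0 where there is no reading.
- manip.calibration(name): a dict with "intrinsics" (3x3 intrinsics, pixels), "k1" (the pictures are not rectified: a ray, as slopes to the right and down, at radius r is drawn at 1 + k1 r^2 times it, then the intrinsics apply), "pose" (4x4, takes a point from camera to world coordinates). Camera axes: x right, y up, looking along -z (the intrinsics and any distortion apply to the point x, -y, -z); pixel columns grow to the right and rows downward; lengths in mm; the calibration is good to about 2 mm. A picture is of the moment at which its call begins: read the wrist's pose just before it. calibration takes no time and is no camera call; for the wrist camera it gives the pose at the moment of the call.
- manip.sign_off(): hands the job in; it is judged then, once.
Trained networks look in the newest picture that a camera, given by its name, has taken for a name from the list of things; names that differ only in an ending like _2 or _b are one class to them, and where a whole thing is asked for, a point or a joint stands for the part that bears it (a point fixed in the world has none). Each returns a list of dicts, best first, with "score" (0 to 1); they miss things now and then, are a little off and sometimes report something else, mostly with a low value. They report only what shows in the picture. A call takes as long as a camera call.
- manip.cut_out(query, camera): "mask" (400x640 bool, what is visible of it) and "position" ([column, row] in pixels, amid what is visible of it).
The state is a dict: "clock": time; "joints": joint angles; "qd": joint speeds; "effort": joint torques, N m; "eef_pos": TCP position; "eef_rot": TCP orientation; "wrist_force": force on the tool from outside, world axes, zero at the start; "moment": the same for the moment, N m; "finger_gap": finger opening in mm; "finger_force": force on a finger pad.
Only numpy, scipy, OpenCV 4.12 (cv2) and the standard library are available. Lean on these libraries where they do the work, as an engineer would, in place of code of your own. Each camera call takes 0.05 s, during which the arm holds its last target. There are 200 camera calls.

## Working session

There is one attempt and no reset: what is moved stays moved. The work goes in short steps, Python scripts to look and compute and a shell command to move; the robot and the scene stay as the last step left them, time stands still between calls to the robot, and variables do not carry over. Pictures are saved under pics/ and viewed, at most 10 in all, crops included, and the job is handed in when it is done.

```bash
mkdir -p pics; cat > h.py <<'E'
import numpy as np, cv2
from cell import manip
def snap(c,fn=None):
    cal=manip.calibration(c); im,d=manip.camera(c)
    if fn: cv2.imwrite('pics/'+fn,im[:,:,::-1])
    return im,d,cal
def rays(cal,px):
    K=np.array(cal['intrinsics']);k1=cal['k1']
    return cv2.undistortPoints(np.array(px,float).reshape(-1,1,2),K,np.array([k1,0,0,0,0.]))[:,0]
def world(cal,px,depth):
    r=rays(cal,px);d=np.ravel(depth);T=np.array(cal['pose'])
    P=np.c_[r[:,0]*d,-r[:,1]*d,-d]
    return P@T[:3,:3].T+T[:3,3]
def onz(cal,px,z):
    r=rays(cal,px);T=np.array(cal['pose'])
    v=np.c_[r[:,0],-r[:,1],-np.ones(len(r))]@T[:3,:3].T
    return T[:3,3]+v*((z-T[2,3])/v[:,2])[:,None]
def maskpts(cal,m,d):
    v,u=np.nonzero(m&(d>0)); return world(cal,np.c_[u,v],d[v,u])
E
python3 - <<'E'
from h import *
np.set_printoptions(precision=1,suppress=True)
for c in ['top','side']:
    im,d,cal=snap(c,c+'1.png'); print(c,cal['k1'],np.array(cal['pose'])[:3])
    for q in ['pin_grip','pin','fork_hole','lug_hole','gland','rod_grip','rod','dish_center','tin_center','barrel']:
        for r in manip.cut_out(q,c)[:2]:
            p=maskpts(cal,r['mask'],d)
            if len(p): print(q,round(r['score'],2),np.round(r['position']),len(p),np.median(p,0),p.min(0),p.max(0))
s=manip.read_state(); print(s)
E
```

```text
top 0.010069368822914851 [[  -0.     1.    -0.1  475.1]
 [  -1.    -0.    -0.   -21.2]
 [  -0.     0.1    1.  1161.2]]
pin 0.69 [332. 205.] 727 [518.4 -29.   65.8] [496.2 -76.6  19.9] [539.1  21.5  73.8]
pin 0.55 [200. 225.] 65 [468.3 259.1  81.9] [461.2 255.4  44.6] [475.  268.6  91.8]
fork_hole 0.93 [322. 204.] 2141 [519.   -8.   26.7] [477.4 -93.9  -8.2] [562.3  78.7  73.8]
lug_hole 0.92 [336. 206.] 776 [518.2 -28.9  65.7] [496.2 -81.5   5.2] [541.4  23.9  73.8]
gland 0.74 [329. 204.] 771 [519.4 -29.   65.8] [496.2 -78.7  19.9] [541.4  23.9  73.8]
gland 0.71 [365. 203.] 206 [ 513.7 -108.6   51.4] [ 502.3 -139.3   -1.9] [525.2 -79.4  59.7]
rod_grip 0.68 [363. 207.] 164 [ 513.9 -111.2   52.3] [ 504.4 -132.6   -1.4] [525.2 -81.6  59.7]
rod 0.45 [365. 204.] 210 [ 513.9 -108.2   51.3] [ 502.3 -139.3   -1.9] [527.7 -79.4  59.7]
dish_center 0.93 [447. 199.] 1397 [ 523.8 -308.8    7.8] [ 476.  -357.2   -0.5] [ 572.8 -256.9   23.8]
dish_center 0.67 [202. 223.] 66 [468.3 259.   81.6] [461.2 255.4  44.6] [475.  268.6  91.8]
tin_center 0.71 [363. 207.] 168 [ 513.7 -108.    52.3] [ 502.3 -132.
[... 1026 characters left out ...]
133.8   37.4] [522.5 -75.9  58.1]
dish_center 0.89 [392. 285.] 1483 [ 528.8 -297.6   11.1] [ 412.5 -387.8    1.6] [ 597.9 -230.5   77.1]
tin_center 0.76 [296. 192.] 253 [625.2 196.5  25. ] [541.7  58.6   0.5] [697.6 302.6  65.1]
barrel 0.9 [307. 220.] 859 [504.4 -52.3  55.4] [493.3 -91.6   1.9] [618.7 145.8  72.1]
{'clock': 1.1, 'joints': array([ 1.2,  0.3,  1.5,  0. ,  1.3, -0.1]), 'qd': array([ 0., -0., -0., -0.,  0.,  0.]), 'effort': array([ -0. , -53.2, -35.3,   0.1,   0. ,  -0. ]), 'eef_pos': array([186.9, 517.2, 404.7]), 'eef_rot': array([ 3.1, -0. ,  2.8]), 'wrist_force': array([ 0.4,  0.6, -0. ]), 'moment': array([ 0., -0., -0.]), 'finger_force': 0.0, 'finger_gap': 93.63408319717314}
```

View pics/top1.png

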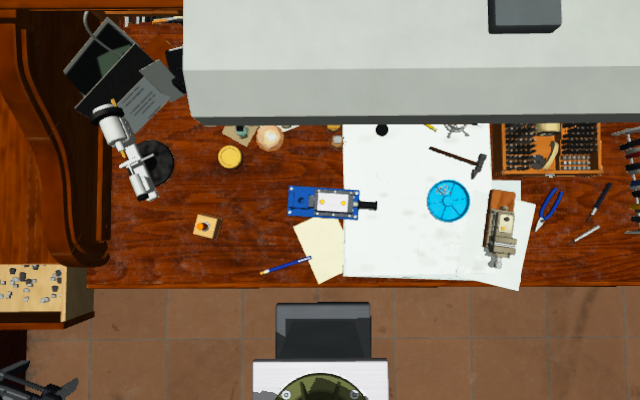

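```bash
python3 - <<'E'
from h import *
s=manip.read_state(); print(s['eef_rot'],s['eef_pos'],s['joints'])
print(np.array(manip.calibration('wrist')['pose']).round(3), manip.calibration('wrist')['intrinsics'])
E
```

```text
[ 3.14153347e+00 -2.60375991e-05  2.79476259e+00] [186.942124   517.2490472  404.67907434] [ 1.15738847e+00  2.99869243e-01  1.52096077e+00  3.08779286e-05
  1.32070533e+00 -6.65854316e-02]
[[ 3.41000e-01 -9.11000e-01 -2.31000e-01  1.19828e+02]
 [ 9.40000e-01  3.31000e-01  8.30000e-02  5.40487e+02]
 [ 1.00000e-03 -2.46000e-01  9.69000e-01  3.84169e+02]
 [ 0.00000e+00  0.00000e+00  0.00000e+00  1.00000e+00]] [[303.87731089   0.         322.35568289]
 [  0.         303.87731089 196.87935065]
 [  0.           0.           1.        ]]
```

```bash
python3 - <<'E'
from h import *
np.set_printoptions(precision=0,suppress=True)
im,d,cal=snap('top'); p=maskpts(cal,np.ones((400,640),bool),d)
for lo,hi in [(60,120),(120,200),(200,300),(300,600)]:
    for x in range(300,700,50):
        q=p[(p[:,2]>lo)&(p[:,2]<hi)&(p[:,0]>x)&(p[:,0]<x+50)&(p[:,1]>-250)&(p[:,1]<480)]
        if len(q): print(lo,hi,x,len(q),q[:,1].min(),q[:,1].max(),np.median(q[:,2]))
E
python3 -m creep '{"slide":[[3.5,-3.2,-0.5],[3.5,-3.2,-0.5],[3.5,-3.2,-0.5],[3.5,-3.2,-0.5],[3.5,-3.2,-0.5],[3.5,-3.2,-1],[3.5,-3.2,-1],[3.5,-3.4,-1]],"turn":[-0.153,-0.153,-0.153,-0.153,-0.153,-0.153,-0.153,-0.153],"claw":[1,1,1,1,1,1,0.6,0.6]}' 30
```

```text
60 120 450 76 -76.4024725913583 270.7282755561675 85.03223682462271
60 120 500 1026 -92.58729727618285 376.56215275127704 65.79225557806353
60 120 550 164 356.4712829478884 406.1710505704613 104.8797065004801
60 120 600 258 346.00717551618294 425.30412832393455 104.27492519648592
60 120 650 22 397.59290410142466 414.18163795884357 115.04642804274101
120 200 500 180 353.55559227139025 384.2185993157889 159.9620833997854
120 200 550 308 355.89608012919444 420.45714838205754 154.9283125190285
120 200 600 397 346.8468520792271 436.73316238256695 148.77251671554268
120 200 650 792 396.3155272716809 467.6745718627288 173.96520572641003
clock: 2.15
eef_pos: [467.9, 258.1, 349.5]
eef_rot: [3.141, -0.0, 1.566]
wrist_force: [0.0, 0.1, 0.9]
finger_gap: 77.6
finger_force: 0.0
```

```bash
python3 - <<'E'
from h import *
np.set_printoptions(precision=1,suppress=True)
im,d,cal=snap('wrist','w1.png')
for q in ['pin_grip','pin','pin_shoulder']:
    for r in manip.cut_out(q,'wrist')[:2]:
        p=maskpts(cal,r['mask'],d); print(q,round(r['score'],2),np.round(r['position']),len(p),np.median(p,0),p.min(0),p.max(0))
h=cv2.cvtColor(im,cv2.COLOR_RGB2HSV); m=(h[...,0]<20)&(h[...,1]>170)&(h[...,2]>120)
p=maskpts(cal,m,d); p=p[(p[:,2]>48)&(p[:,2]<95)&(abs(p[:,0]-467)<40)&(abs(p[:,1]-259)<40)]
t=p[p[:,2]>84]; print(len(p),p.min(0),p.max(0),len(t),t.mean(0),t.min(0),t.max(0))
E
```

```text
pin_grip 0.82 [325. 193.] 558 [468.5 266.7  83. ] [458.9 242.9  40.2] [479.2 273.6  89.6]
pin 0.61 [324. 193.] 559 [468.5 266.7  82.9] [458.7 242.9  40.4] [479.  273.5  89.6]
pin_shoulder 0.68 [324. 194.] 528 [468.5 267.   83.5] [458.9 254.3  40.9] [479.  273.5  89.6]
381 [461.5 255.6  53.5] [475.9 270.8  89.6] 271 [468.7 263.4  87.2] [461.8 255.6  84.3] [475.9 270.8  89.6]
```

View pics/w1.png

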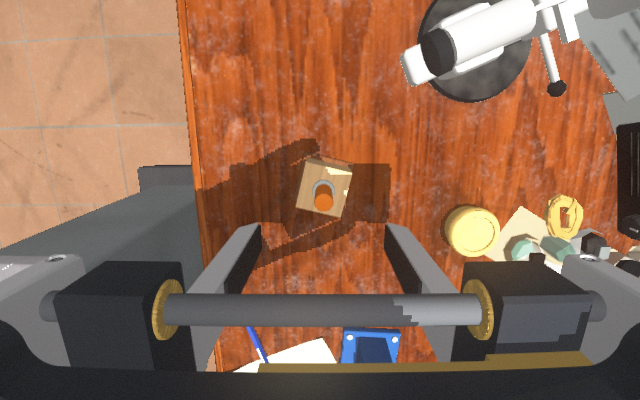

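```bash
python3 -m creep '{"slide":[[0.08,0.5,-3],[0,0,-3],[0,0,-2.5],[0,0,-1.65],[0,0,0]],"turn":[0.005,0,0,0,0],"claw":[0.6,0.5,0.4,0.4,0.4]}'; python3 -m creep '{"slide":[[0,0,0],[0,0,0],[0,0,0],[0,0,0],[0,0,0],[0,0,0]],"turn":[0,0,0,0,0,0],"claw":[0,0,0,0,0,0]}' 30
```

```text
clock: 2.98
eef_pos: [467.3, 264.7, 247.7]
eef_rot: [-3.14, 0.001, 1.577]
wrist_force: [-0.2, -0.5, 1.1]
finger_gap: 37.5
finger_force: 0.0
clock: 3.72
eef_pos: [467.9, 264.3, 248.9]
eef_rot: [3.141, -0.001, 1.576]
wrist_force: [-1.5, 0.1, 5.8]
finger_gap: 15.9
finger_force: 30.0
```

```bash
python3 -m creep '{"slide":[[0,0,2],[0,0,4],[0,0,4],[1.5,-4,0],[1.5,-4.5,0],[1.5,-4.5,0],[0.9,-4.5,0],[0,0,0]],"turn":[0,0,0,0,0,0,0,0],"claw":[0,0,0,0,0,0,0,0]}'; python3 -m creep '{"slide":[[0,0,0],[0,0,0]],"turn":[0,0],"claw":[0,0]}'; python3 - <<'E'
from h import *
np.set_printoptions(precision=1,suppress=True)
print(manip.read_state()['eef_pos'])
im,d,cal=snap('wrist','w2.png')
for q in ['pin_grip','pin','pin_shoulder','fork_hole','lug_hole','barrel','gland']:
    for r in manip.cut_out(q,'wrist')[:2]:
        p=maskpts(cal,r['mask'],d); print(q,round(r['score'],2),np.round(r['position']),len(p),np.median(p,0),p.min(0),p.max(0))
np.savez('w2.npz',im=im,d=d,**{k:np.array(v) for k,v in cal.items()})
E
```

```text
clock: 4.72
eef_pos: [522.1, 86.9, 348.1]
eef_rot: [-3.141, 0.0, 1.572]
wrist_force: [-0.1, 0.7, 0.7]
finger_gap: 16.0
finger_force: 30.0
clock: 4.97
eef_pos: [521.5, 90.2, 348.1]
eef_rot: [-3.141, -0.0, 1.577]
wrist_force: [-0.0, 0.1, -1.3]
finger_gap: 15.4
finger_force: 30.0
[521.5  90.2 348.1]
pin_grip 0.75 [326. 247.] 1604 [521.3  93.5 179.6] [508.1   8.8  47.8] [535.5  99.3 188.7]
pin 0.63 [322. 251.] 1649 [521.3  93.3 179. ] [508.1   8.8  30.8] [535.5  99.3 189.8]
pin_shoulder 0.87 [322. 247.] 1654 [521.3  93.3 178.7] [508.1   8.8  29.9] [535.5  99.3 189.6]
fork_hole 0.89 [325. 283.] 3010 [523.3   8.3  63.8] [ 492.3 -102.5    0.7] [563.9  99.3 192. ]
lug_hole 0.62 [323. 335.] 1693 [520.5 -50.7  65.3] [497.8 -85.2  19.4] [543.2  84.2 187. ]
barrel 0.85 [320. 337.] 1677 [519.7 -51.2  65.3] [ 494.  -100.6    2.3] [540.   11.8  70.6]
```

View pics/w2.png

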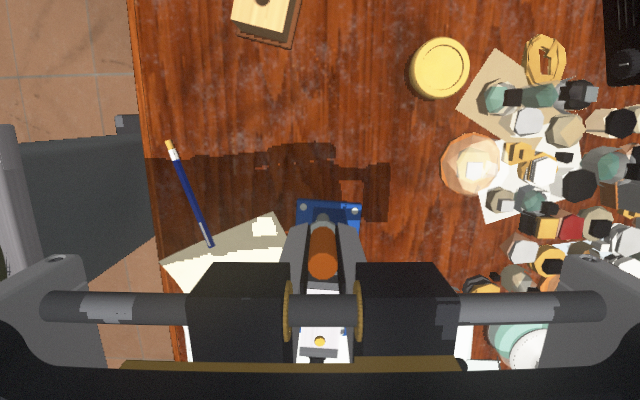

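```bash
python3 -m creep '{"slide":[[0,-4,0],[0,-4,0],[0,0,0],[0,0,0]],"turn":[0,0,0,0],"claw":[0,0,0,0]}'; python3 - <<'E'
from h import *
np.set_printoptions(precision=1,suppress=True)
print(manip.read_state()['eef_pos'])
im,d,cal=snap('wrist','w3.png')
cv2.imwrite('pics/w3c.png',cv2.resize(im[80:300,220:420],None,fx=2.7,fy=2.7,interpolation=cv2.INTER_CUBIC)[:,:,::-1])
for q in ['pin_grip','fork_hole','barrel']:
    for r in manip.cut_out(q,'wrist')[:2]:
        p=maskpts(cal,r['mask'],d); print(q,round(r['score'],2),np.round(r['position']),len(p),np.median(p,0),p.min(0),p.max(0))
np.savez('w3.npz',im=im,d=d,**{k:np.array(v) for k,v in cal.items()})
E
```

```text
clock: 5.88
eef_pos: [521.7, 9.6, 348.1]
eef_rot: [-3.142, -0.0, 1.576]
wrist_force: [0.4, 0.3, -0.9]
finger_gap: 15.3
finger_force: 30.0
[521.7   9.6 348.1]
pin_grip 0.92 [326. 248.] 1583 [521.5  13.  179.9] [514.   -8.4  64.5] [529.5  18.8 188.8]
pin_grip 0.61 [317. 291.] 175 [516.4 -90.2  52.7] [ 505.8 -175.5    1.8] [525.7  37.2 262.9]
fork_hole 0.9 [325. 177.] 6818 [524.5  29.1  50.3] [485.1 -79.5  -1.9] [565.7  76.  190.9]
fork_hole 0.63 [323. 208.] 1669 [523.9   3.6  64.9] [501.6 -79.5   8.4] [543.8  20.3 149. ]
barrel 0.82 [325. 211.] 1796 [523.9   3.   64.9] [ 500.3 -118.9    1. ] [547.6  35.3 191.5]
barrel 0.35 [326. 250.] 1555 [522.   13.1 180.5] [513.8 -68.6  64.1] [530.4  18.8 188.8]
```

View pics/w3c.png

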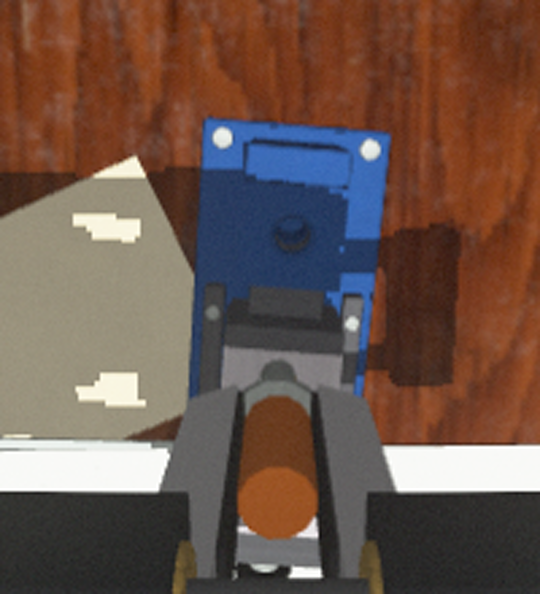

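```bash
python3 - <<'E'
from h import *
np.set_printoptions(precision=2,suppress=True)
z=np.load('w3.npz');im,d=z['im'],z['d'];cal={k:z[k] for k in('intrinsics','pose')};cal['k1']=float(z['k1'])
print('hole guess',onz(cal,[[327.5,166]],63))
g=cv2.cvtColor(im,cv2.COLOR_RGB2GRAY)[150:184,311:345]; print(cv2.resize(g,None,fx=.5,fy=.5,interpolation=cv2.INTER_AREA)) if 0 else print(g[8:26,8:28])
dd=d[158:176,319:339]; 
v,u=np.mgrid[130:215,290:365]; P=world(cal,np.c_[u.ravel(),v.ravel()],d[130:215,290:365].ravel())
b=P[(P[:,2]>58)&(P[:,2]<68)&(P[:,1]>18)&(abs(P[:,0]-524)<19)]; print('forktop',len(b),b.mean(0),b.min(0),b.max(0))
lo=P[(abs(P[:,0]-524)<8)&(abs(P[:,1]-42)<8)&(P[:,2]<58)];print('below',len(lo),lo.mean(0) if len(lo) else 0)
h=cv2.cvtColor(im,cv2.COLOR_RGB2HSV); m=(h[...,0]<20)&(h[...,1]>170)&(h[...,2]>70)
p=maskpts(cal,m,d);p=p[(p[:,2]>150)&(abs(p[:,0]-522)<15)&(abs(p[:,1]-10)<15)]
for a,b2 in [(150,160),(160,170),(170,180),(180,186),(186,195)]:
    q=p[(p[:,2]>a)&(p[:,2]<b2)]; print(a,len(q),q.min(0),q.max(0),q.mean(0))
# barrel sides -> yaw
v,u=np.nonzero(d>0);P=world(cal,np.c_[u,v],d[v,u]);q=P[(P[:,2]>61)&(P[:,2]<69)&(P[:,1]<15)&(P[:,1]>-85)&(abs(P[:,0]-520)<40)];print('barreltop',len(q),q.min(0),q.max(0),cv2.minAreaRect(q[:,:2].astype(np.float32)))
E
```

```text
hole guess [[525.97  40.79  63.  ]]
[[56 61 58 58 56 56 58 58 57 54 61 50 60 54 54 52 54 56 51 57]
 [56 53 57 56 61 61 55 53 52 54 52 53 54 53 58 57 58 54 58 57]
 [57 60 57 56 55 54 50 47 46 49 46 52 44 52 53 54 60 52 56 58]
 [50 57 54 57 50 51 45 57 58 54 55 54 52 52 52 55 59 60 59 54]
 [55 57 53 50 52 54 57 57 54 54 57 55 52 45 48 52 54 60 56 57]
 [60 51 48 51 51 54 59 56 57 60 58 56 57 42 43 48 51 54 57 59]
 [60 54 50 43 40 52 56 57 56 57 59 54 48 36 43 45 45 52 53 54]
 [56 52 43 43 43 49 47 50 52 51 46 43 34 36 41 48 50 52 56 58]
 [53 48 45 40 37 39 42 43 44 46 38 38 34 40 44 43 50 49 58 57]
 [55 52 44 50 43 39 45 40 44 41 37 45 38 41 45 44 52 51 57 52]
 [54 50 52 48 45 46 40 40 42 40 40 40 45 50 44 45 52 52 50 56]
 [56 52 56 45 48 52 42 46 48 45 41 47 50 42 50 47 50 50 56 59]
 [55 51 51 44 51 53 51 47 48 49 48 47 53 50 49 48 52 51 56 55]
 [56 55 52 51 44 54 55 50 48 51 50 51 52 49 48 51 53 57 52 55]
 [61 56 55 53 47 47 48 52 43 50 47 50 46 43 47 57 54 54 56 55]
 [57 56 58 52 52 48 41 43 49 45 47 41 53 51 54 52 52 56 60 55]
 [58 58 55 55 55 51 53 50 56 48 49 50 50 52 52 57 57 57 57 55]
 [56 53 58 59 55 54 56 51 54 52 55 54 55 57 50 54 54 58 58 59]]
forktop 1816 [526.42  45.87  62.26] [508.69  21.8   58.27] [542.97  69.01  64.9 ]
below 103 [526.74  35.59  26.89]
150 116 [514.59  10.64 150.26] [528.86  16.08 159.96] [521.91  14.38 155.33]
160 146 [514.44  10.24 160.07] [528.95  15.94 169.95] [521.65  14.36 165.08]
170 167 [514.42  10.25 170.09] [529.03  15.9  179.99] [521.85  14.23 175.03]
180 214 [514.3    0.71 180.  ] [529.22  15.86 186.  ] [521.6   11.61 184.34]
186 524 [514.33   0.76 186.  ] [529.19  15.54 188.78] [521.71   8.32 186.76]
barreltop 1273 [503.05 -81.29  61.05] [543.78  11.39  68.15] ((520.6734008789062, -34.9228401184082), (90.47523498535156, 39.92686462402344), 85.49541473388672)
```

```bash
python3 - <<'E'
from h import *
np.set_printoptions(precision=2,suppress=True)
z=np.load('w3.npz');im=z['im'];cal={k:z[k] for k in('intrinsics','pose')};cal['k1']=float(z['k1'])
g=cv2.GaussianBlur(cv2.cvtColor(im,cv2.COLOR_RGB2GRAY),(3,3),0)[154:180,313:343]
for t in (50,51,52,53):
    n,l,s,c=cv2.connectedComponentsWithStats((g<t).astype(np.uint8)); k=1+s[1:,4].argmax()
    v,u=np.nonzero(l==k);H=cv2.convexHull(np.c_[u,v].astype(np.float32)); e=cv2.fitEllipse(H)
    (a,b),r=cv2.minEnclosingCircle(H); print(t,s[k],e,(a+313,b+154),r,onz(cal,[[e[0][0]+313,e[0][1]+154]],63),onz(cal,[[a+313,b+154]],63))
E
```

```text
50 [  8   8  15  13 117] ((14.904953956604004, 12.917494773864746), (13.921000480651855, 14.30758285522461), 95.1942138671875) (328.0, 166.6666669845581) 7.490835189819336 [[526.33  39.98  63.  ]] [[526.41  40.2   63.  ]]
51 [  7   7  16  14 140] ((14.696247100830078, 12.802932739257812), (14.817717552185059, 15.348419189453125), 107.63999938964844) (327.73076915740967, 166.73076915740967) 7.765331268310547 [[526.14  40.08  63.  ]] [[526.17  40.15  63.  ]]
52 [  7   6  16  15 163] ((14.956303596496582, 12.96874713897705), (14.969074249267578, 16.05314064025879), 86.86522674560547) (327.8503189086914, 166.6273889541626) 8.017324447631836 [[526.37  39.94  63.  ]] [[526.28  40.24  63.  ]]
53 [  7   5  17  17 185] ((15.108074188232422, 12.913839340209961), (15.639750480651855, 16.686342239379883), 66.70010375976562) (328.1418914794922, 166.77027034759521) 8.332222938537598 [[526.51  39.99  63.  ]] [[526.53  40.11  63.  ]]
```

```bash
python3 -m creep '{"slide":[[0.46,3.19,0],[0,0,-2],[0,0,-2],[0,0,0],[0,0,0]],"turn":[0,0,0,0,0],"claw":[0,0,0,0,0]}'; python3 -m creep '{"slide":[[0,0,-0.4],[0,0,-0.4],[0,0,0]],"turn":[0,0,0],"claw":[0,0,0]}';python3 -m creep '{"slide":[[0,0,-0.4],[0,0,0]],"turn":[0,0],"claw":[0,0]}'
```

```text
clock: 6.7
eef_pos: [526.5, 41.4, 309.0]
eef_rot: [3.141, -0.0, 1.576]
wrist_force: [0.2, 0.5, 0.1]
finger_gap: 15.3
finger_force: 30.0
clock: 7.08
eef_pos: [526.3, 41.1, 299.9]
eef_rot: [-3.141, 0.0, 1.576]
wrist_force: [0.2, 0.1, -0.8]
finger_gap: 15.6
finger_force: 30.0
clock: 7.32
eef_pos: [526.3, 41.1, 295.8]
eef_rot: [-3.141, -0.0, 1.576]
wrist_force: [0.6, 0.1, -0.5]
finger_gap: 15.5
finger_force: 30.0
```

```bash
for i in 1; do python3 -m creep '{"slide":[[0,0,-0.4],[0,0,-0.3],[0,0,0]],"turn":[0,0,0],"claw":[0,0,0]}';python3 -m creep '{"slide":[[0,0,-0.3],[0,0,-0.3],[0,0,0]],"turn":[0,0,0],"claw":[0,0,0]}'; done
```

```text
clock: 7.7
eef_pos: [526.3, 41.2, 288.8]
eef_rot: [-3.141, -0.0, 1.576]
wrist_force: [1.3, -0.2, -0.7]
finger_gap: 15.8
finger_force: 30.0
clock: 8.07
eef_pos: [526.3, 41.1, 282.9]
eef_rot: [-3.141, -0.0, 1.576]
wrist_force: [0.1, -0.2, -1.0]
finger_gap: 15.7
finger_force: 30.0
```

```bash
python3 -m creep '{"slide":[[0,0,-0.3],[0,0,-0.3],[0,0,-0.2],[0,0,-0.2],[0,0,0]],"turn":[0,0,0,0,0],"claw":[0,0,0,0,0]}';python3 -m creep '{"slide":[[0,0,-0.2],[0,0,-0.2],[0,0,0]],"turn":[0,0,0],"claw":[0,0,0]}'
```

```text
clock: 8.7
eef_pos: [526.3, 41.2, 273.0]
eef_rot: [-3.141, -0.0, 1.576]
wrist_force: [-0.4, 0.6, 0.2]
finger_gap: 15.2
finger_force: 30.0
clock: 9.07
eef_pos: [526.4, 41.2, 269.8]
eef_rot: [3.141, 0.0, 1.576]
wrist_force: [-4.0, 0.0, 8.7]
finger_gap: 15.4
finger_force: 30.0
```

```bash
python3 -m creep '{"slide":[[0,0,0],[0,0,0],[0,0,0],[0,0,2],[0,0,3],[0,0,3.5]],"turn":[0,0,0,0,0,0],"claw":[0.4,0.4,0.4,0.4,0.4,0.5]}';python3 -m creep '{"slide":[[-0.3,-4,0],[-0.3,-4,0],[-0.3,-4,0],[-0.3,-4,0],[0,0,0],[0,0,0]],"turn":[-0.084,0,0,0,0,0],"claw":[0.5,0.5,0.5,0.5,0.5,0.5]}'; python3 - <<'E'
from h import *
np.set_printoptions(precision=1,suppress=True)
print(manip.read_state()['eef_pos'])
im,d,cal=snap('wrist','w4.png')
for q in ['pin','fork_hole','barrel','rod_grip','rod','gland']:
    for r in manip.cut_out(q,'wrist')[:2]:
        p=maskpts(cal,r['mask'],d); print(q,round(r['score'],2),np.round(r['position']),len(p),np.median(p,0),p.min(0),p.max(0))
        if q=='rod_grip': t=p[p[:,2]>35]; print(cv2.minAreaRect(t[:,:2].astype(np.float32)))
np.savez('w4.npz',im=im,d=d,**{k:np.array(v) for k,v in cal.items()})
E
```

```text
clock: 9.82
eef_pos: [526.2, 41.1, 354.7]
eef_rot: [-3.141, 0.0, 1.576]
wrist_force: [0.8, -0.7, 0.7]
finger_gap: 44.5
finger_force: 0.0
clock: 10.58
eef_pos: [514.4, -118.4, 354.0]
eef_rot: [-3.141, -0.0, 1.492]
wrist_force: [-0.5, -0.0, 0.1]
finger_gap: 46.6
finger_force: 0.0
[ 514.4 -118.4  354. ]
pin 0.86 [321.  10.] 551 [526.   32.4  74. ] [515.9  28.1  61.9] [537.1  46.  104.8]
fork_hole 0.83 [321.  82.] 10890 [521.7 -16.   62.6] [481.6 -95.6   0.6] [563.3  68.3  71.5]
barrel 0.58 [323.  97.] 5430 [521.5 -28.9  65.5] [496.9 -86.1   8.7] [547.6  23.3  71.5]
rod_grip 0.76 [324. 185.] 998 [ 515.9 -107.4   51.2] [ 503.  -140.     0.9] [527.4 -79.6  56.6]
((515.4833984375, -106.94248962402344), (54.61505126953125, 21.695749282836914), 86.06100463867188)
rod 0.75 [326. 184.] 984 [ 515.8 -106.9   51.2] [ 504.  -134.3    2.2] [527.4 -79.6  56.6]
gland 0.76 [321.  94.] 5373 [521.5 -29.   65.5] [498.  -80.6  10.9] [543.7  23.2  71.5]
```

View pics/w4.png

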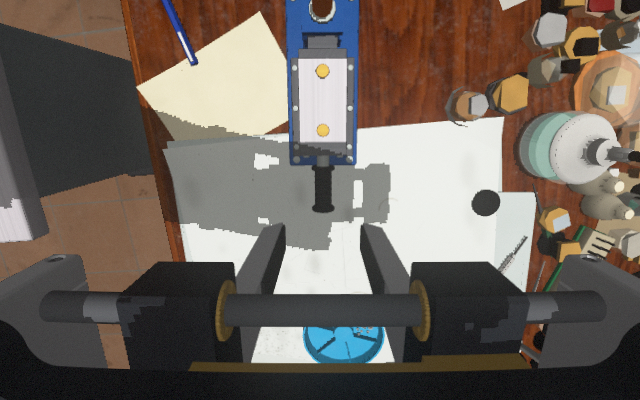

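```bash
python3 -m creep '{"slide":[[0.05,0.74,-3],[0,0,-4],[0,0,-3],[0,0,-2],[0,0,-0.8],[0,0,0],[0,0,0]],"turn":[0,0,0,0,0,0,0],"claw":[0.5,0.5,0.4,0.4,0.4,0.4,0.4]}';python3 -m creep '{"slide":[[0,0,0],[0,0,0],[0,0,0],[0,0,0],[0,0,0]],"turn":[0,0,0,0,0],"claw":[0,0,0,0,0]}' 8; python3 - <<'E'
from h import *
np.set_printoptions(precision=2,suppress=True)
im,d,cal=snap('wrist','w5.png')
s=manip.read_state();print(s['eef_pos'],s['eef_rot'],s['wrist_force'],s['moment'],s['finger_gap'])
E
```

```text
clock: 11.8
eef_pos: [515.1, -111.5, 227.0]
eef_rot: [3.14, 0.0, 1.492]
wrist_force: [0.8, 0.0, 0.4]
finger_gap: 37.4
finger_force: 0.0
clock: 12.42
eef_pos: [514.9, -111.5, 226.2]
eef_rot: [3.141, 0.0, 1.492]
wrist_force: [0.9, -0.4, -0.6]
finger_gap: 15.5
finger_force: 8.0
[ 514.88 -111.49  226.22] [3.14 0.   1.49] [ 1.09 -0.7   0.72] [-0.11 -0.12 -0.01] 15.692862878548995
```

View pics/w5.png

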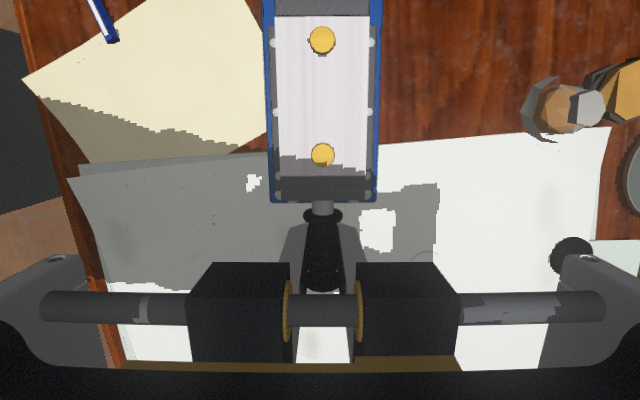

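```bash
python3 -m creep '{"slide":[[0,0,0],[0,0,0],[-0.016,-0.2,0],[-0.023,-0.3,0],[-0.039,-0.5,0],[0,0,0]],"turn":[0,0,0,0,0,0],"claw":[0,0,0,0,0,0]}' 30;python3 -m creep '{"slide":[[-0.039,-0.5,0],[-0.039,-0.5,0],[-0.039,-0.5,0],[0,0,0],[0,0,0]],"turn":[0,0,0,0,0],"claw":[0,0,0,0,0]}'; python3 - <<'E'
from h import *
np.set_printoptions(precision=2,suppress=True)
im,d,cal=snap('wrist')
cv2.imwrite('pics/w6c.png',cv2.resize(im[60:300,220:430],None,fx=2.5,fy=2.5,interpolation=cv2.INTER_CUBIC)[:,:,::-1])
s=manip.read_state();print(s['eef_pos'],s['eef_rot'],s['wrist_force'],s['moment'],s['finger_gap'])
np.savez('w6.npz',im=im,d=d,**{k:np.array(v) for k,v in cal.items()})
h=cv2.cvtColor(im,cv2.COLOR_RGB2HSV); m=((h[...,0]<8)|(h[...,0]>172))&(h[...,1]>150)&(h[...,2]>60)
m[:, :280]=0;m[:,370:]=0;v,u=np.nonzero(m);print(len(u),u.min() if len(u) else 0,v.min() if len(u) else 0,v.max() if len(u) else 0)
E
```

```text
clock: 13.22
eef_pos: [514.0, -121.5, 226.0]
eef_rot: [-3.141, -0.0, 1.492]
wrist_force: [0.5, 2.4, 1.4]
finger_gap: 15.1
finger_force: 30.0
clock: 13.85
eef_pos: [512.8, -136.2, 226.0]
eef_rot: [-3.141, -0.001, 1.492]
wrist_force: [1.1, 6.0, 0.2]
finger_gap: 15.3
finger_force: 30.0
[ 512.84 -136.18  226.  ] [-3.14 -0.    1.49] [1.35 5.7  0.02] [ 0.93 -0.15 -0.02] 15.046860639817075
100 312 154 158
```

View pics/w6c.png

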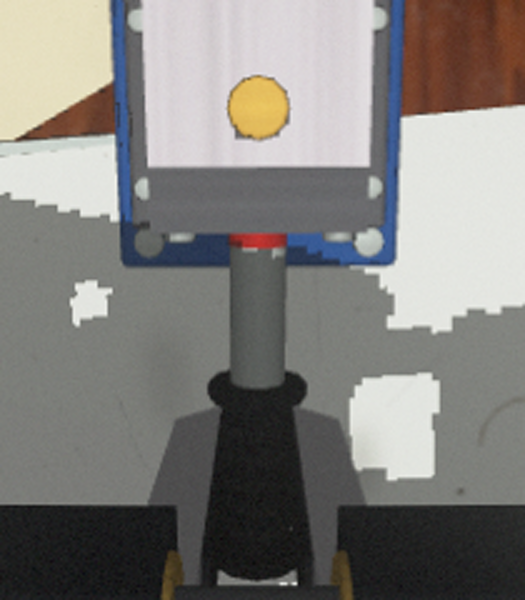

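```bash
cat > m.py <<'E'
from h import *
np.set_printoptions(precision=2,suppress=True)
def meas(im,d,cal):
    h=cv2.cvtColor(im,cv2.COLOR_RGB2HSV); m=((h[...,0]<8)|(h[...,0]>172))&(h[...,1]>150)&(h[...,2]>60)
    m[:,:280]=0;m[:,370:]=0;v,u=np.nonzero(m);c=np.median(u)
    e=onz(cal,[[c,v.max()+.5]],52)[0]
    v2,u2=np.mgrid[60:220,285:365];P=world(cal,np.c_[u2.ravel(),v2.ravel()],d[60:220,285:365].ravel())
    b=P[(abs(P[:,2]-65)<3)]; g=np.percentile(b[:,1],1)
    r=P[(abs(P[:,2]-50)<3.5)&(abs(P[:,0]-e[0])<4)]; z=np.median(r[:,2])
    f=P[(P[:,2]>53.5)&(P[:,2]<60)&(abs(P[:,0]-e[0])<6)&(P[:,1]<g-8)]
    print('rows',v.min(),v.max(),'ring front',e,'gland y',g,b[:,2].mean(),'ring out',g-e[1],'(4 at 22mm) rodz',z,'flange gap',g-f[:,1].max() if len(f) else 0)
E
python3 - <<'E'
from m import *
z=np.load('w6.npz');cal={k:z[k] for k in('intrinsics','pose')};cal['k1']=float(z['k1']);meas(z['im'],z['d'],cal)
E
```

```text
rows 154 158 ring front [517.23 -84.8   52.  ] gland y -80.88529983061647 65.47436334697296 ring out 3.9156530785010233 (4 at 22mm) rodz 50.32275589730091 flange gap 33.10303785073779
```

```bash
python3 -m creep '{"slide":[[-0.024,-0.3,0],[0,0,0],[0,0,0]],"turn":[0,0,0],"claw":[0,0,0]}'; python3 - <<'E'
from m import *
im,d,cal=snap('wrist','w7.png');meas(im,d,cal)
s=manip.read_state();print(s['eef_pos'],s['wrist_force'],s['moment'])
im,d,cal=snap('side','s7.png')
cv2.imwrite('pics/s7c.png',cv2.resize(im[150:310,220:440],None,fx=3.4,fy=3.4,interpolation=cv2.INTER_CUBIC)[:,:,::-1])
E
```

```text
clock: 14.28
eef_pos: [512.6, -139.1, 226.0]
eef_rot: [-3.141, -0.001, 1.492]
wrist_force: [1.9, 5.6, 1.1]
finger_gap: 15.3
finger_force: 30.0
rows 152 158 ring front [516.98 -87.72  52.  ] gland y -80.81840230270089 65.47159437724959 ring out 6.903268989539285 (4 at 22mm) rodz 50.386603059426164 flange gap 36.42309192637671
[ 512.62 -139.12  225.98] [0.65 5.75 1.28] [ 1.02 -0.11 -0.06]
```

View pics/s7c.png

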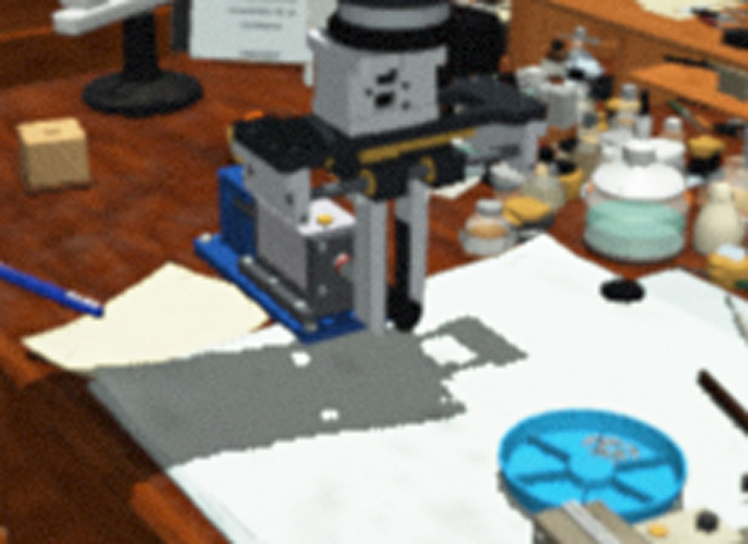

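View pics/w7.png

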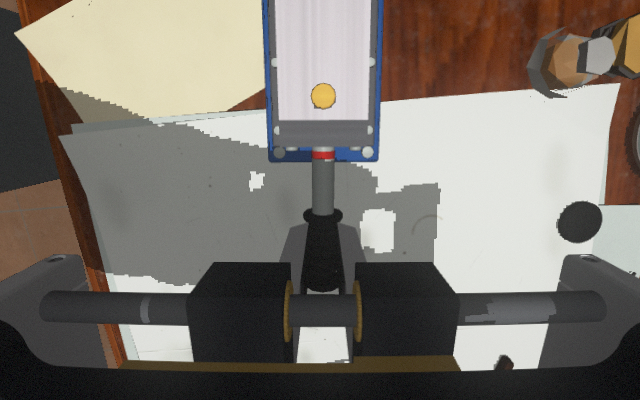

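```bash
python3 -c "
from cell import manip
print(manip.sign_off())"
```

```text
the job is handed in; nothing more can be done
None
```

The retaining pin is in through the fork and lug and released. The rod is drawn out about 25 mm, with the red ring just clear, and is still held in the gripper; the job was handed in at about 14 s. I never went near the dish or tin. The shoulder touched the fork at the expected height and the cylinder stayed put under the pull, but I did not re-measure the released pin's full height.

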